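# Fit the insulating spacer in the press jig and hold it clamped

### The job

Two press jigs stand on the bench, and only one has a gap between its black finned heatsink and its aluminium backplate wide enough for the white spacer. Take the spacer by its orange grip, slide it upright from the open side under the bridge into that gap until the shoulders of the grip meet the end of the backplate, and let go of it. Then push that jig's blue spring pad so that the heatsink closes up and presses the spacer flush against the backplate, and finish while still holding the pad pushed in at least half of its spring travel; leave the other jig and the other things on the bench alone.

Things in the scene. Friction and masses are not known exactly. Their poses are not given: they have to be found in the camera images.
- spacer: White blade with an orange grip, upright on the bench, about 150 g. Origin: centre of the blade's underside. Sizes in mm: blade 14 thick (x), 80 long (y=-40..+40), 36 high. Grip at its -y end: 34 wide (x), y=-80..-40, 58 high; its faces at y=-40 are the shoulders, 10 proud of the blade on both sides. Pressed home: axes parallel to the jig's, origin at x=+23, y=0, z=8 in the jig's frame.
- spacer_grip (a point): Good grasp point in the orange grip: 62 mm from the spacer's origin towards its -y, 45 mm above its underside; grasp from above across the 34 mm (spacer's x).
- jig_wide: Press jig fixed to the bench with the gap wide enough (22 to 30 mm at the start). Origin on the bench; +x from heatsink to backplate (about away from the robot), y left, z up. In mm: white base (gap floor painted yellow) 8 thick, x=-69..+56, y=-90..+58. Gap between the backplate's face (x=+30) and the face of the black heatsink (y=-34..+34; block to z=46, fins to z=75 from 24 behind its face).
- backplate_wide (a point): The aluminium backplate of jig_wide is 80 mm wide (jig y=-40..+40), 12 thick, top at z=68. This point: foot of its front face at the -y end, jig (30, -40, 8). The spacer enters here, pushed along the jig's +y, blade first, until its shoulders meet this end.
- bridge_wide (a point): Centre of the underside of the aluminium bridge over the gap of jig_wide; in mm: y=-11..+11, x=+8..+36, z=52..60, so the spacer cannot be dropped in from above. A black post (y=+47..+55, x=+12..+42, top z=52) closes the +y end of the gap.
- heatsink_wide (a joint): Slide of the heatsink of jig_wide along its +x, in m: the gap is 0.030 minus this value; 0 to 0.008 at the start, 0.016 when closed on the spacer. Sliding friction about 1 N.
- pad_wide (a joint): Blue spring pad of jig_wide: how far it is pushed in towards +x relative to the heatsink, in m, 0 to 0.012. The spring takes about 1.6 N to start and 11 N at the stop (800 N/m). As friction is low, pushing it first moves the heatsink; the pad sinks in once the spacer is clamped.
- pad_wide_face (a point): Centre of the outer face (facing the jig's -x) of the blue pad of jig_wide, 78 mm in front of the heatsink's face when not pressed. The pad is 46 mm wide (y), 44 high (z=24..68), 12 thick, and moves with the heatsink. Push it along the jig's +x, e.g. with closed fingers pointing down.
- jig_narrow: The other press jig, of the same make, look, frame and sizes as jig_wide, but with a gap of only 5 to 9 mm and its heatsink clamped: leave it alone.
- heatsink_narrow (a joint): Slide of the heatsink of jig_narrow: gap = 0.030 minus this value; clamped, not to be moved.
- clamp_meter: Bystander: yellow and black clamp meter lying flat, about 195 x 70 x 34 mm.
- screwdriver: Bystander: screwdriver lying on the bench.
- pen: Bystander: black pen, 145 x 9 mm.
- terminal_block: Bystander: green terminal block, 30 x 80 x 30 mm.
- tape_roll: Bystander: black roll of tape lying flat, 90 mm across, 19 high.
- parts_tray: Bystander: grey open parts tray, 130 x 100 x 35 mm.
Things that resemble listed ones, but are neither listed nor needed, are in the scene too. What is shaped like the jig_wide but pink or turquoise is not meant.

How it is judged:
By the outcome, as a careful person would: the job done as asked, in the order asked, and still so for the second after the job is handed in, while the arm keeps its last pose, push and grip.
It also fails if it takes over 61 s, if anything falls off the work surface, if the arm or the gripper's body presses on something with over 40 N, if the wrist force passes 120 N, or if a joint passes its speed limit or range.

### The arm

A 6-joint arm with a two-finger parallel gripper is mounted at the origin on the work surface. World frame = base frame: x ahead of the robot, y to its left, z up, the work surface at z = 0. Lengths are in m, angles in degrees, forces in N, time in s.
With the tool pointing down it reaches from about 0.25 to 0.85 m from the base axis. Payload 12.5 kg.
Tool frame: the origin (TCP) lies where the fingers leave the gripper's body, on its centre line; the fingertips stand 84 mm ahead of it and the grasp point (between the pads) lies 65 mm ahead of it; x points along the fingers, y is the direction in which the jaws open and shut, and the axes are right-handed (so a half turn about x gives the same grasp; the last joint's range is limited). The gripper opens to 93 mm and grips with 3 to 60 N. Pads are 15 mm wide; open, the fingers measure 128 mm over their backs; the gripper's body (75 mm by 188 mm) begins 65 mm behind the grasp point.
Start: joints at [71.127, 20.094, 94.641, -0, 65.266, -4.847], TCP at [0.133, 0.534, 0.303] pointing down, gripper open.
Joint ranges: [-157.81, 157.81], [-45, 120.19], [0.68, 151.7], [-89.99, 269.99], [4.06, 180], [-164.3, 164.3]. Speed limits (degrees/s): [127.2, 127.2, 159.86, 180, 180, 180].

### API

Orientations are given as [roll, pitch, yaw] about the fixed x, y, z axes, in that order (R = Rz(yaw) Ry(pitch) Rx(roll)).
In Python, from workcell import arm gives the robot as it stands. The module is installed in compiled form; this text tells all that it offers.
- The arm moves only by the shell command python3 -m inch 'ROWS' [OPENING] [FORCE]. ROWS is text: rows parted by semicolons, each of 4 numbers parted by spaces: the shift along the tool's x, y, z in mm, then the turn about the tool's x in rad. In form: dx dy dz turn; .... A call has 1 to 8 rows; each row shifts and turns the commanded pose from where the row before left it, along the tool's axes as they then stand; what a row does not reach is not made up. A row lasts 1/10 s, in which the tool goes at most 50 mm and 8.59 degrees, less where a joint would pass 70% of its speed; a pose out of reach is approached as far as the arm can. A call with a gripper value outside its range is refused whole. OPENING is the closure, from 0 (fully open) to 1 (shut), set as the call begins (- or left out, the last holds). The fingers move at their own pace and stop on an object; FORCE is the grip in N (left out, the last holds). Time passes only in rows, so rows that do not move let the fingers close. It gives the time, the measured TCP pose, the force and the opening at its end, in the units of the state.
- arm.state(): the state, without advancing time (a new reading comes with each control period).
- arm.camera(name): name is "scene" or "top"; returns the picture (480x640x3 uint8, red, green, blue); there is no depth.
- arm.calibration(name): a dict with "mtx" (3x3 intrinsics, pixels), "dist" ([k1, k2, p1, p2, k3] as OpenCV has them; the pictures are not rectified), "extrinsics" (4x4, takes a point from camera to world coordinates). Camera axes: x right, y down, z forward; pixel columns grow to the right and rows downward; lengths in m; the calibration is good to about 2 mm. A picture is of the moment at which its call begins. calibration takes no time and is no camera call.
- arm.sign_off(): hands the job in, once; it reports no verdict.
Trained networks look in the newest picture that a camera, given by its name, has taken for a name from the list of things; names that differ only in an ending like _2 or _b are one class to them, and where a whole thing is asked for, a point or a joint stands for the part that bears it (a point fixed in the world has none). Each returns a list of dicts, best first, with "p" (0 to 1); they miss things now and then, are a little off and sometimes report something else, mostly with a low value. They report only what shows in the picture. A call takes as long as a camera call. They do not tell look-alikes from the thing itself.
- arm.recognise(camera, thing): "uv" ([column, row] in pixels, amid what is visible of it).
The state is a dict: "t": time; "joints": joint angles; "joint_velocities": joint speeds; "joint_torque": joint torques, N m; "ee_pos": TCP position; "eef_rot": TCP orientation; "force": force on the tool from outside, world axes, zero at the start; "torque": the same for the moment, N m; "width": opening from 0.0 (shut) to 1.0 (fully open).
Only numpy, scipy, OpenCV 4.12 (cv2) and the standard library are available. Lean on these libraries where they do the work, as an engineer would, in place of code of your own. Each camera call takes 0.05 s, during which the arm holds its last target. There are 200 camera calls.

## Working session

There is one attempt and no reset: what is moved stays moved. The work goes in short steps, Python scripts to look and compute and a shell command to move; the robot and the scene stay as the last step left them, time stands still between calls to the robot, and variables do not carry over. Pictures are saved under pics/ and viewed, about 8 in all and at most 12, crops included, and the job is handed in when it is done.

```bash
mkdir -p pics; python3 - <<'E'
from workcell import arm
import cv2,numpy as np
np.set_printoptions(precision=4,suppress=True)
for c in("scene","top"):
    im=arm.camera(c); cv2.imwrite(f"pics/{c}0.png",im[:,:,::-1])
    k=arm.calibration(c); print(c,k["mtx"],k["dist"],k["extrinsics"])
    for t in("spacer","jig_wide","backplate_wide","pad_wide_face","spacer_grip"):
        print(t,[(np.round(d["uv"]),round(d["p"],2)) for d in arm.recognise(c,t)][:6])
print(arm.state())
E
```

```text
scene [[474.2217   0.     325.243 ]
 [  0.     474.2217 238.562 ]
 [  0.       0.       1.    ]] [-0.0011  0.      0.      0.      0.    ] [[-0.1499  0.6488 -0.7461  1.5735]
 [ 0.9887  0.1012 -0.1107  0.2475]
 [ 0.0037 -0.7542 -0.6566  0.9576]
 [ 0.      0.      0.      1.    ]]
spacer [(array([480., 251.]), 0.75), (array([189., 226.]), 0.59)]
jig_wide [(array([476., 207.]), 0.96), (array([375., 257.]), 0.83), (array([335., 210.]), 0.83), (array([293., 235.]), 0.59), (array([366., 300.]), 0.29)]
backplate_wide [(array([375., 253.]), 0.83), (array([472., 208.]), 0.72), (array([335., 212.]), 0.64)]
pad_wide_face [(array([363., 300.]), 0.49), (array([384., 235.]), 0.44), (array([341., 188.]), 0.42), (array([189., 225.]), 0.21)]
spacer_grip [(array([189., 225.]), 0.92)]
top [[437.6358   0.     319.7294]
 [  0.     437.6358 238.9595]
 [  0.       0.       1.    ]] [0.0019 0.     0.     0.     0.    ] [[ 0.0167 -0.988   0.1537  0.3308]
 [-0.9998 -0.0185 -0.0105  0.0771]
 [ 0.0132 -0.1535 -0.9881  1.2312]
 [ 0.      0.      0.      1.    ]]
spacer [(array([468., 243.]), 0.91)]
jig_wide [(ar
[... 153 characters left out ...]
92), (array([146., 323.]), 0.72), (array([229., 319.]), 0.52), (array([407., 162.]), 0.36)]
pad_wide_face [(array([130., 349.]), 0.58), (array([254., 238.]), 0.42), (array([294., 318.]), 0.42)]
spacer_grip [(array([468., 243.]), 0.56)]
{'t': 0.6, 'joints': array([71.1263, 20.0933, 94.6414,  0.0011, 65.2653, -4.8473]), 'joint_velocities': array([-0.0274, -0.0357, -0.0608, -0.0182,  0.0291,  0.0296]), 'joint_torque': array([ -0.0012, -49.7069, -28.5422,   0.0699,   0.0218,  -0.    ]), 'ee_pos': array([0.1333, 0.5336, 0.3027]), 'eef_rot': array([173.0852,  89.999 , 159.0584]), 'force': array([ 0.9988,  0.3391, -0.5277]), 'torque': array([-0.0128, -0.0615,  0.0391]), 'width': 0.9983036112336946}
```

View pics/top0.png

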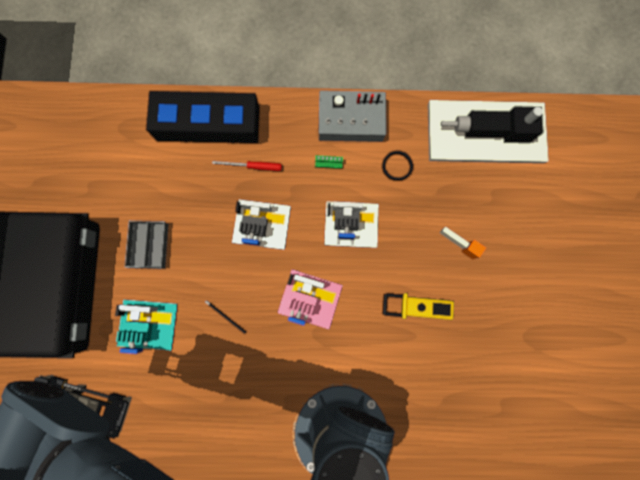

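View pics/scene0.png

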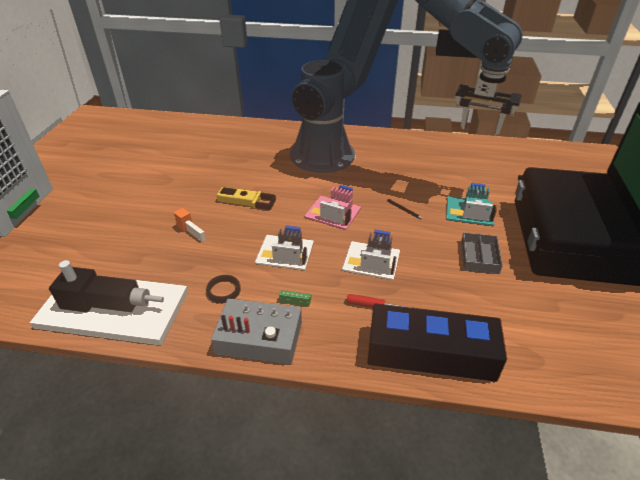

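The top picture shows two white jigs at (262,225) and (351,224), pink (310,299) and turquoise (146,324) decoys, and the spacer at (463,242) with its grip at (477,249). I still need to tell the two white jigs apart, so I'll take a close crop.

```bash
python3 - <<'E'
import cv2,numpy as np
t=cv2.imread("pics/top0.png");s=cv2.imread("pics/scene0.png")
r=lambda i,u,v,w,h:cv2.resize(i[v:v+h,u:u+w],(400,300),interpolation=cv2.INTER_CUBIC)
o=np.vstack([np.hstack([r(t,222,192,80,60),r(t,312,192,80,60)]),np.hstack([r(t,425,215,80,60),r(s,250,222,160,120)*1])])
cv2.imwrite("pics/crop1.png",o)
E
```

```text
(no output)
```

View pics/crop1.png

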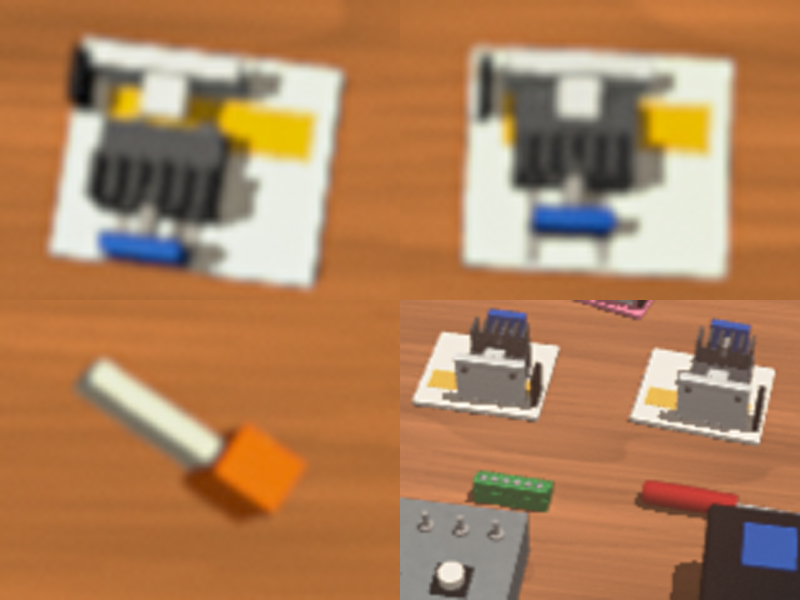

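The wide jig is the left white one in the top picture, (262,225): a yellow gap floor shows between its heatsink and backplate. The other white jig, (351,224), is closed up, so it's the narrow one. Pink (310,299) and turquoise (146,324) are decoys. The spacer is the only white and orange piece, with its grip at (477,249). Next I'll fit the poses of the spacer and both jigs.

```bash
cat >h.py <<'E'
from workcell import arm
import cv2,numpy as np
from scipy.optimize import least_squares
from scipy.ndimage import map_coordinates,gaussian_filter
np.set_printoptions(precision=4,suppress=True)
K={c:arm.calibration(c) for c in("scene","top")}
def proj(c,P):
    k=K[c];E=np.linalg.inv(k["extrinsics"])
    return cv2.projectPoints(np.float64(P),cv2.Rodrigues(E[:3,:3])[0],E[:3,3],k["mtx"],np.float64(k["dist"]))[0][:,0]
def ray(c,uv,z):
    k=K[c];n=cv2.undistortPoints(np.float64([[uv]]),k["mtx"],np.float64(k["dist"]))[0,0]
    d=k["extrinsics"][:3,:3]@[*n,1];o=k["extrinsics"][:3,3];return o+d*(z-o[2])/d[2]
def W(p,P):
    P=np.float64(P)/1e3;c,s=np.cos(p[2]),np.sin(p[2])
    z=p[3] if len(p)>3 else 0
    return np.c_[p[0]+c*P[:,0]-s*P[:,1],p[1]+s*P[:,0]+c*P[:,1],P[:,2]+z]
def rect(x0,x1,y0,y1,z):
    q=[(x0,y0,z),(x1,y0,z),(x1,y1,z),(x0,y1,z)];return [(q[i],q[(i+1)%4]) for i in range(4)]
def fit(ims,segs,p0,reach=(4,2.5,1.5),chan=None,rounds=4):
    """edge-snapping fit of (x,y,yaw); ims: {cam:rgb}, segs: {cam:list of segments}"""
    p=np.array(p0,float);N=12
    for r in reach:
      for _ in range(rounds):
        obs=[]
        for c,im in ims.items():
            g=gaussian_filter(im.astype(float),(0.6,0.6,0))
            for a,b in segs[c]:
                t=np.linspace(.08,.92,N)[:,None];M=np.array(a)*(1-t)+np.array(b)*t
                uv=proj(c,W(p,M));e=proj(c,W(p,[a,b]));d=e[1]-e[0];n=np.array([-d[1],d[0]])/np.hypot(*d)
                s=np.arange(-r-.5,r+.51,.25);q=uv[:,None]+s[None,:,None]*n
                v=np.stack([map_coordinates(g[...,k],[q[...,1],q[...,0]],order=1) for k in range(3)],-1)
                G=np.linalg.norm(v[:,2:]-v[:,:-2],axis=-1);k=G.argmax(1)
                for i in range(N):
                    if G[i,k[i]]>12 and 0<k[i]<G.shape[1]-1: obs.append((c,M[i],uv[i]+s[k[i]+1]*n,n))
        def f(x):
            o=[]
            for c in ims:
                O=[q for q in obs if q[0]==c]
                if O: o.append(((proj(c,W(x,[q[1] for q in O]))-[q[2] for q in O])*[q[3] for q in O]).sum(1))
            return np.concatenate(o)
        R=least_squares(f,p,loss="soft_l1",f_scale=.5,x_scale=[.01,.01,.1]);p=R.x
    return p,len(obs),np.median(abs(R.fun))
BASE=rect(-69,56,-90,58,8)
SP=rect(-17,17,-80,-40,58)+[((-7,-40,36),(-7,40,36)),((7,-40,36),(7,40,36)),((-7,40,36),(7,40,36))]
E
cat >m.py <<'E'
from h import *
im={c:arm.camera(c) for c in("scene","top")}
g=ray("top",(477.5,248.5),.058);b=ray("top",(445,231),.036)
d=b-g;d/=np.hypot(d[0],d[1]);o=g+.06*d;ys=np.arctan2(-d[0],d[1])
for nm,seg,p0 in(("spacer",SP,(o[0],o[1],ys)),("wide",BASE,(*ray("top",(262,225),.03)[:2],-.1)),("narrow",BASE,(*ray("top",(352,224),.03)[:2],0))):
    print(nm,"init",np.array(p0))
    if nm!="spacer":
        C=[(239,200),(290.5,205.5),(285,249.5),(232,243)] if nm=="wide" else [(327,202),(378.5,204),(377.5,247.5),(324.5,245.5)]
        C=[ray("top",c,.008)[:2] for c in C] # TL=(56,58) TR=(56,-90) BR=(-69,-90) BL=(-69,58)
        L=np.array([(56,58,8),(56,-90,8),(-69,-90,8),(-69,58,8)])
        p0=least_squares(lambda x:(W(x,L)[:,:2]-C).ravel(),p0).x;print("corners",p0)
    for cs in(("top",),("scene",),("top","scene")):
        p,n,e=fit({c:im[c] for c in cs},{c:seg for c in cs},p0);print(cs,p,np.degrees(p[2]),n,e)
    for c in im:
        for s in seg:
            q=proj(c,W(p,s));v=np.int32(np.round(q*4*4+0));
            if c not in globals().get("big",{}): big=globals().get("big",{});big[c]=cv2.resize(im[c][:,:,::-1],None,fx=4,fy=4,interpolation=cv2.INTER_CUBIC)
            a,b2=[tuple(int(round(z*4+1.5)) for z in w) for w in q];cv2.line(big[c],a,b2,(255,0,255),1)
B=big["top"];S=big["scene"]
cv2.imwrite("pics/fit.png",np.vstack([np.hstack([B[770:1070,880:1280],B[770:1070,1240:1640]]),np.hstack([B[850:1150,1700:2100],cv2.resize(S[860:1160,1000:1640],(400,188)) if 0 else S[900:1200,1320:1720]])]))
E
python3 m.py
```

```text
spacer init [ 0.527  -0.3135 -0.56  ]
('top',) [ 0.5308 -0.3124 -0.6145] -35.210963788286506 69 0.23974267735308957
('scene',) [ 0.5317 -0.3112 -0.6033] -34.56729887002745 71 0.013735651507868188
('top', 'scene') [ 0.5311 -0.3119 -0.6088] -34.878912910694886 143 0.24449760111657004
wide init [ 0.554   0.2258 -0.1   ]
corners [ 0.5681  0.2449 -0.0996]
('top',) [ 0.5701  0.247  -0.1075] -6.157953072610795 46 0.2556032268927718
('scene',) [ 0.5697  0.2485 -0.1134] -6.49994945145744 37 0.2547002923718705
('top', 'scene') [ 0.5701  0.2476 -0.1107] -6.340307253097283 81 0.26328447834920654
narrow init [ 0.5617 -0.0252  0.    ]
corners [ 0.5711 -0.0109 -0.0257]
('top',) [ 0.5734 -0.0098 -0.0371] -2.127287305247253 48 0.48716007079032353
('scene',) [ 0.5739 -0.0075 -0.0295] -1.6883556177832526 37 0.22418271009620705
('top', 'scene') [ 0.5736 -0.0088 -0.0327] -1.8732061838314809 83 0.2665457948768205
```

View pics/fit.png

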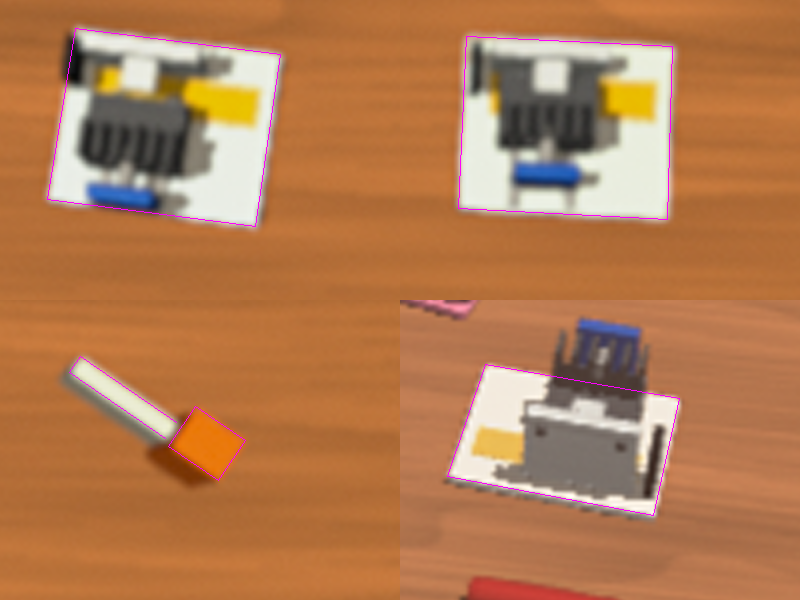

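```bash
cat >plan.py <<'E'
# usage: plan.py x y z psi  -> grasp point target, psi = world heading of jaw axis (mod 180)
import sys,numpy as np
from workcell import arm
from scipy.spatial.transform import Rotation as Ro
np.set_printoptions(precision=4,suppress=True)
s=arm.state();R=Ro.from_euler("xyz",s["eef_rot"],degrees=True).as_matrix()
gp=s["ee_pos"]+.065*R[:,0];psi=np.degrees(np.arctan2(R[1,1],R[0,1]))
print("t",s["t"],"grasp",gp,"psi",psi,"toolx",R[:,0],"F",s["force"],"w",s["width"],"j",s["joints"].round(1))
a=[float(v) for v in sys.argv[1:]]
for i in range(0,len(a),4):
    d=np.array(a[i:i+3])-gp;dp=(a[i+3]-psi+90)%180-90
    R2=Ro.from_euler("z",dp,degrees=True).as_matrix()@R
    print("shift mm (old axes)",R.T@d*1e3,"(after turn)",R2.T@d*1e3,"turn rad",-np.radians(dp))
E
python3 plan.py .42 .25 .21 -34.9  .4956 -.3627 .15 -34.9
```

```text
t 0.7 grasp [0.1333 0.5336 0.2377] psi 75.97437768329007 toolx [ 0. -0. -1.] F [-0.4036 -0.6678 -0.5053] w 0.9992617538798352 j [71.1 20.1 94.6 -0.  65.3 -4.8]
shift mm (old axes) [  27.7358 -205.6453  346.9046] (after turn) [  27.7324 -397.4109  -68.5387] turn rad -1.2064697069166586
shift mm (old axes) [  87.741  -781.7567  568.7416] (after turn) [  87.7297 -809.9679 -527.7922] turn rad -1.2064697069166586
```

```bash
python3 -m inch '0 -12 20 0;3 -20 34 0;3 -25 42 0;3 -25 42 0;3 -25 42 0;3 -25 42 0;3 -25 42 0;3 -25 42 0' 0.2 && python3 -m inch '3 -24 41 0;0 -36 14 0;0 -36 14 0;0 -36 14 0;0 -36 14 0;0 -36 14 0;0 -36 14 0;0 -36 14 0' && python3 -m inch '0 -36 14 0;0 -36 14 0;0 -36 14 0;0 -36 14 0;0 -36 14 0;0 -36 14 0;0 -36 14 0;0 -30 10 0' && python3 -m inch '0 0 0 0.14;0 0 0 0.14;0 0 0 0.14;0 0 0 0.14;0 0 0 0.14;0 0 0 0.14;0 0 0 0.14;0 0 0 0.14' && python3 -m inch '0 0 0 0.14;0 0 0 0.14;0 0 0 0.14;0 0 0 0.14;0 0 0 0.14;0 0 0 0.12;0 0 0 0;0 0 0 0'; python3 plan.py .4956 -.3627 .15 -34.9
```

```text
t: 1.5
ee_pos: [0.3872, 0.2813, 0.2819]
eef_rot: [49.0, 90.0, 35.0]
force: [0.8, 1.1, 0.5]
width: 0.802
t: 2.3
ee_pos: [0.454, -0.0202, 0.2789]
eef_rot: [8.6, 90.0, -5.4]
force: [0.3, 0.1, -0.4]
width: 0.804
t: 3.1
ee_pos: [0.4905, -0.3204, 0.2787]
eef_rot: [-32.6, 90.0, -46.7]
force: [0.1, 0.7, -0.5]
width: 0.799
t: 3.9
ee_pos: [0.4904, -0.3184, 0.2787]
eef_rot: [-138.6, 90.0, 142.8]
force: [-0.6, -0.1, 0.5]
width: 0.8
t: 4.7
ee_pos: [0.4904, -0.3184, 0.2787]
eef_rot: [-21.8, 90.0, -146.7]
force: [-0.2, 0.3, 0.1]
width: 0.798
t 4.7 grasp [ 0.4904 -0.3184  0.2137] psi -34.9762649450618 toolx [-0. -0. -1.] F [-0.1825  0.3494  0.1363] w 0.7984159535442122 j [-37.6  25.1  90.8  -0.   64.1  -2.6]
shift mm (old axes) [63.7353 29.6421 33.3499] (after turn) [63.7353 29.5976 33.3893] turn rad -0.0013310743951811482
```

```bash
python3 -m inch '0 15 17 0;0 15 16 0;30 0 0 0;34 0 0 0;35 0 0 0;35 0 0 0;25 0 0 0;10 0 0 0' && python3 plan.py .4956 -.3627 .045 -34.9; python3 -m inch '0 0 0 0;0 0 0 0;0 0 0 0;0 0 0 0;0 0 0 0;0 0 0 0;0 0 0 0;0 0 0 0' 1 25
```

```text
t: 5.5
ee_pos: [0.4952, -0.362, 0.1073]
eef_rot: [-95.0, 89.8, 140.0]
force: [-1.0, -0.6, -0.3]
width: 0.795
t 5.5 grasp [ 0.495  -0.3618  0.0423] psi -35.02080339476524 toolx [-0.0027  0.0023 -1.    ] F [-0.9941 -0.65   -0.2714] w 0.7949117412664469 j [-40.5  40.8  91.9  -0.   47.5  -5.5]
shift mm (old axes) [-2.7166  0.9811  0.3704] (after turn) [-2.7166  0.9803  0.3724] turn rad -0.0021084169862397896
t: 6.3
ee_pos: [0.4961, -0.3627, 0.1103]
eef_rot: [82.8, 90.0, -42.4]
force: [-1.6, 0.5, 5.7]
width: 0.364
```

Width 0.364 is about 34 mm, so the grip is held. Next I'll work out the staging and insertion points.

```bash
python3 - <<'E'
from h import *
p=(.5701,.2476,-.1107);print(W(p,[(19,-147,200),(19,-147,56),(19,-62,56)]))
E
python3 -m inch '-10 0 0 0;-25 0 0 0;-30 0 0 0;-30 0 0 0;-30 0 0 0;-20 0 0 0;-8 0 0 0;0 0 0 0'; python3 plan.py .573 .0994 .2 -6.34
```

```text
[[0.5727 0.0994 0.2   ]
 [0.5727 0.0994 0.056 ]
 [0.5821 0.1839 0.056 ]]
t: 7.1
ee_pos: [0.496, -0.3627, 0.2635]
eef_rot: [83.3, 89.9, -41.9]
force: [-0.2, -0.4, -2.5]
width: 0.367
t 7.1 grasp [ 0.4961 -0.3627  0.1985] psi -35.179373270183504 toolx [ 0.001  -0.0009 -1.    ] F [-0.1709 -0.4229 -2.4755] w 0.36695893785468775 j [-40.5  29.   86.9  -0.   64.   -5.3]
shift mm (old axes) [  -1.8225 -203.406  -422.0436] (after turn) [  -1.5112   25.3967 -467.8149] turn rad -0.5033420177763464
```

```bash
python3 -m inch '0 0 0 -0.08;0 0 0 -0.12;0 0 0 -0.12;0 0 0 -0.12;0 0 0 -0.063;0 0 -12 0;0 2 -25 0;0 2 -34 0' && python3 -m inch '0 2 -36 0;0 2 -36 0;0 2 -36 0;0 2 -36 0;0 2 -36 0;0 2 -36 0;0 2 -36 0;0 2 -36 0' && python3 -m inch '0 2 -36 0;0 2 -34 0;0 2 -22 0;0 1 -12 0;0 0 -4 0;0 0 0 0;0 0 0 0'; python3 plan.py .5727 .0994 .056 -6.34; python3 - <<'E'
from h import *
im=arm.camera("scene");im2=arm.camera("top")
cv2.imwrite("pics/s2.png",np.hstack([cv2.resize(im[130:330,250:450],(400,400)),cv2.resize(im2[140:300,230:390],(400,400))])[:,:,::-1])
E
```

```text
t: 7.9
ee_pos: [0.5074, -0.2916, 0.2615]
eef_rot: [-117.8, 89.9, 145.6]
force: [0.4, 1.6, -2.3]
width: 0.366
t: 8.7
ee_pos: [0.5549, -0.0058, 0.2619]
eef_rot: [-93.3, 89.9, 170.2]
force: [-0.2, -0.2, -1.8]
width: 0.364
t: 9.4
ee_pos: [0.5743, 0.0977, 0.2625]
eef_rot: [-57.2, 90.0, -153.7]
force: [0.4, -0.5, -1.9]
width: 0.364
t 9.4 grasp [0.5743 0.0977 0.1975] psi -6.42651801410149 toolx [-0.0005 -0.0002 -1.    ] F [ 0.3565 -0.4843 -1.8675] w 0.36412448941527487 j [ 5.1 25.9 92.  -0.  62.1 11.5]
shift mm (old axes) [141.5457  -1.6983  -1.586 ] (after turn) [141.5457  -1.6959  -1.5887] turn rad -0.0015100242083578154
```

```bash
python3 -m inch '12 -1.6 -1.6 0;28 0 0 0;32 0 0 0;32 0 0 0;24 0 0 0;11 0 0 0;2.5 0 0 0;0 0 0 0'; python3 plan.py .5727 .0994 .056 -6.34 .5821 .1839 .056 -6.34; python3 - <<'E'
from h import *
im={c:arm.camera(c) for c in("scene","top")};p=(.5701,.2476,-.1107)
o=[]
for c,(u,v) in(("scene",(320,205)),("top",(240,180))):
    b=cv2.resize(im[c],None,fx=5,fy=5,interpolation=cv2.INTER_CUBIC)
    for s in BASE+[((30,-40,68),(30,40,68)),((26,-125,47),(26,-5,47)),((12,-125,47),(12,-5,47)),((12,-45,47),(26,-45,47))]:
        q=proj(c,W(p,s))*5+2;cv2.line(b,*[tuple(int(x) for x in w) for w in q],(255,0,255),1)
    o.append(b[v*5:v*5+400,u*5:u*5+400])
cv2.imwrite("pics/s3.png",np.hstack(o)[:,:,::-1])
E
```

```text
t: 10.3
ee_pos: [0.5733, 0.1002, 0.1216]
eef_rot: [102.3, 90.0, 5.9]
force: [0.0, -0.1, -1.7]
width: 0.366
t 10.3 grasp [0.5734 0.1002 0.0566] psi -6.373693992501036 toolx [ 0.0005  0.0001 -1.    ] F [ 0.0124 -0.1035 -1.7041] w 0.36563617112340724 j [ 5.3 37.  97.   0.  46.  11.7]
shift mm (old axes) [ 0.6011 -0.5734  0.8787] (after turn) [ 0.6011 -0.5739  0.8784] turn rad -0.0005880711072854733
shift mm (old axes) [  0.6103  -0.6121 -84.1425] (after turn) [  0.6103  -0.5626 -84.1428] turn rad -0.0005880711072854733
```

View pics/s3.png

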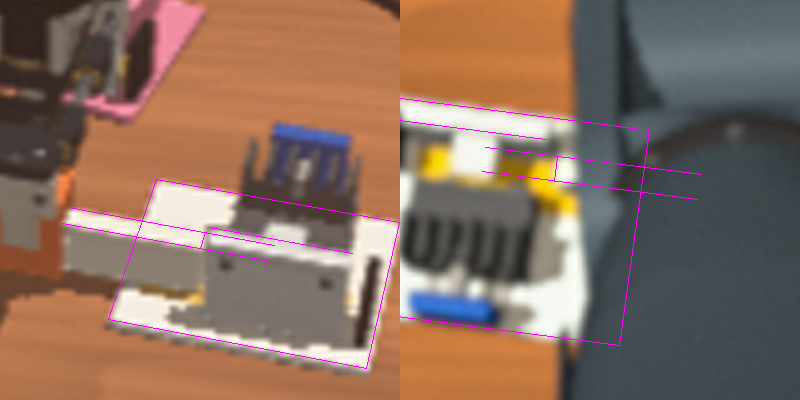

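The blade lies on the predicted lines, with its tip just outside the gap at about (205,235) in the left panel. I'll insert it now, slowing near the end.

```bash
python3 -m inch '0 -0.5 -5 0;0 0 -8 0;0 0 -10 0;0 0 -10 0;0 0 -10 0;0 0 -8 0;0 0 -4 0;0 0 0 0'; python3 plan.py .5821 .1839 .056 -6.34
```

```text
t: 11.2
ee_pos: [0.5787, 0.1556, 0.1211]
eef_rot: [-66.8, 90.0, -163.1]
force: [-0.2, 1.1, -1.9]
width: 0.364
t 11.2 grasp [0.5787 0.1556 0.0561] psi -6.320564937150361 toolx [-0.0001 -0.     -1.    ] F [-0.2107  1.0822 -1.9355] w 0.3641047012039576 j [10.6 38.4 94.2 -0.  47.4 16.9]
shift mm (old axes) [  0.1468   0.3087 -28.5499] (after turn) [  0.1468   0.2991 -28.55  ] turn rad 0.00033920583705821525
```

```bash
python3 -m inch '0 0 -4 0;0 0 -6 0;0 0 -6 0;0 0 -4 0;0 0 -2 0;0 0 -1 0;0 0 0 0;0 0 0 0' && python3 plan.py .5821 .1839 .056 -6.34; python3 -m inch '0 0 -1 0;0 0 -1 0;0 0 -1 0;0 0 0 0';  python3 plan.py .5821 .1839 .056 -6.34
```

```text
t: 12.0
ee_pos: [0.5812, 0.1777, 0.1212]
eef_rot: [-54.5, 90.0, -150.9]
force: [0.1, -0.1, -2.1]
width: 0.362
t 12.0 grasp [0.5812 0.1777 0.0562] psi -6.365046333840071 toolx [-0.0001 -0.0001 -1.    ] F [ 0.064  -0.1075 -2.0605] w 0.3617593290192612 j [12.6 39.1 92.8 -0.  48.2 19. ]
shift mm (old axes) [ 0.226   0.2011 -6.2418] (after turn) [ 0.226   0.2039 -6.2418] turn rad -0.00043714099106283323
t: 12.4
ee_pos: [0.5816, 0.1809, 0.1213]
eef_rot: [126.2, 90.0, 29.8]
force: [-0.8, 0.1, -2.4]
width: 0.366
t 12.4 grasp [0.5816 0.1809 0.0563] psi -6.358764982775234 toolx [ 0.0001  0.     -1.    ] F [-0.8004  0.0895 -2.3509] w 0.36635234909794245 j [12.9 39.2 92.6  0.  48.3 19.3]
shift mm (old axes) [ 0.2523  0.1807 -2.9899] (after turn) [ 0.2523  0.1817 -2.9898] turn rad -0.0003275107335079276
```

```bash
for i in 1 2; do :; done; python3 -m inch '0 0 -1 0;0 0 -0.5 0;0 0 0 0'; python3 -m inch '0 0 -0.7 0;0 0 0 0;0 0 0 0'; python3 -m inch '0 0 -0.7 0;0 0 0 0;0 0 0 0'; python3 -m inch '0 0 -0.7 0;0 0 0 0;0 0 0 0'
```

```text
t: 12.7
ee_pos: [0.5817, 0.1824, 0.1212]
eef_rot: [-70.3, 90.0, -166.7]
force: [-0.2, -0.2, -1.9]
width: 0.368
t: 13.0
ee_pos: [0.5818, 0.183, 0.1212]
eef_rot: [101.4, 90.0, 5.0]
force: [-0.1, 0.1, -2.6]
width: 0.364
t: 13.3
ee_pos: [0.5819, 0.1837, 0.1212]
eef_rot: [-61.0, 90.0, -157.3]
force: [0.6, -0.4, -1.2]
width: 0.365
t: 13.6
ee_pos: [0.582, 0.1844, 0.1212]
eef_rot: [55.7, 90.0, -40.6]
force: [0.4, -0.4, -1.3]
width: 0.361
```

```bash
python3 -m inch '0 0 -0.7 0;0 0 0 0;0 0 0 0'; python3 -m inch '0 0 -0.7 0;0 0 0 0;0 0 0 0'; python3 -m inch '0 0 -0.7 0;0 0 0 0;0 0 0 0'
```

```text
t: 13.9
ee_pos: [0.582, 0.1846, 0.1212]
eef_rot: [-24.1, 89.9, -120.4]
force: [-0.7, -5.2, -0.1]
width: 0.364
t: 14.2
ee_pos: [0.582, 0.1848, 0.1212]
eef_rot: [-24.0, 89.9, -120.4]
force: [-2.0, -8.9, 1.0]
width: 0.361
t: 14.5
ee_pos: [0.582, 0.1851, 0.1212]
eef_rot: [-26.3, 89.8, -122.6]
force: [-2.5, -12.0, 3.2]
width: 0.368
```

Firm contact came within 1 mm of the predicted shoulder position. Now I'll ease off slightly and lower to the gap floor.

```bash
python3 -m inch '0 0 1 0;1 0 0 0;1 0 0 0;0 0 0 0'; python3 -m inch '0.6 0 0 0;0 0 0 0;0 0 0 0'; python3 -m inch '0.6 0 0 0;0 0 0 0;0 0 0 0'; python3 -m inch '0 0 -0.5 0;0 0 0 0'
```

```text
t: 14.9
ee_pos: [0.5822, 0.1848, 0.1193]
eef_rot: [4.1, 89.9, -92.3]
force: [-0.2, -8.1, 0.6]
width: 0.365
t: 15.2
ee_pos: [0.5823, 0.1848, 0.1188]
eef_rot: [12.2, 89.9, -84.2]
force: [-0.7, -8.6, 1.2]
width: 0.363
t: 15.5
ee_pos: [0.5823, 0.1848, 0.1183]
eef_rot: [18.8, 89.9, -77.6]
force: [-1.0, -9.3, 2.3]
width: 0.362
t: 15.7
ee_pos: [0.5823, 0.1849, 0.1183]
eef_rot: [2.4, 89.9, -94.0]
force: [-1.3, -12.0, 3.3]
width: 0.367
```

```bash
python3 -m inch '0 0 0 0;0 0 0 0;0 0 0 0;0 0 0 0;0 0 0 0' 0.3; python3 -m inch '-5 0 0 0;-15 0 0 0;-30 0 0 0;-35 0 0 0;-30 0 0 0;-15 0 0 0;-5 0 0 0;0 0 0 0'
python3 - <<'E'
from h import *
p=(.5701,.2476,-.1107);print(W(p,[(-130,0,200),(-110,0,50),(-78,0,50)]))
E
python3 plan.py .4408 .2620 .19 -6.34
```

```text
t: 16.2
ee_pos: [0.5822, 0.1862, 0.118]
eef_rot: [151.0, 90.0, 54.6]
force: [-0.2, 1.3, -0.4]
width: 0.693
t: 17.0
ee_pos: [0.582, 0.1859, 0.253]
eef_rot: [120.3, 90.0, 23.9]
force: [0.5, -0.4, -0.6]
width: 0.703
[[0.4409 0.262  0.2   ]
 [0.4608 0.2598 0.05  ]
 [0.4926 0.2562 0.05  ]]
t 17.0 grasp [0.582  0.1859 0.188 ] psi -6.363287734504905 toolx [ 0.0001  0.     -1.    ] F [ 0.548  -0.3552 -0.6129] w 0.7026679061366176 j [13.4 29.4 87.9  0.  62.7 19.7]
shift mm (old axes) [  -1.9706 -148.8     -59.9291] (after turn) [  -1.9706 -148.7756  -59.9896] turn rad -0.0004064476424408792
```

```bash
python3 -m inch '0 -10 -4 0;0 -24 -9 0;0 -32 -13 0;0 -32 -13 0;0 -28 -11 0;0 -17 -7 0;0 -6 -3 0;0 0 0 0' 1 20; python3 -m inch '0 0 0 -0.1;0 0 0 -0.14;0 0 0 -0.14;0 0 0 -0.14;0 0 0 -0.14;0 0 0 -0.14;0 0 0 -0.14;0 0 0 -0.14' ; python3 -m inch '0 0 0 -0.14;0 0 0 -0.14;0 0 0 -0.14;0 0 0 -0.07;0 0 0 0;0 0 0 0'
python3 plan.py .4408 .2620 .052 83.66
python3 - <<'E'
from h import *
im={c:arm.camera(c) for c in("scene","top")}
segs=[s for s in SP]
p,n,e=fit({"scene":im["scene"]},{"scene":SP[:4]},(*W((.5701,.2476,-.1107),[(19,0,0)])[0,:2],-.1107,.008)) if 0 else (None,0,0)
J=(.5701,.2476,-.1107);o=[]
for c,(u,v) in(("scene",(320,205)),("top",(230,180))):
    b=cv2.resize(im[c],None,fx=5,fy=5,interpolation=cv2.INTER_CUBIC)
    for s in rect(19-17,19+17,-80,-40,66):
        q=proj(c,W(J,s))*5+2;cv2.line(b,*[tuple(int(x) for x in w) for w in q],(255,0,255),1)
    o.append(b[v*5:v*5+400,u*5:u*5+400])
cv2.imwrite("pics/s4.png",np.hstack(o)[:,:,::-1])
E
```

```text
t: 17.8
ee_pos: [0.4405, 0.2624, 0.2528]
eef_rot: [-37.6, 90.0, -133.9]
force: [-1.2, -0.7, 0.2]
width: 0.064
t: 18.6
ee_pos: [0.4418, 0.2616, 0.2528]
eef_rot: [-34.6, 90.0, -68.8]
force: [-0.9, 0.1, 0.5]
width: 0.005
t: 19.2
ee_pos: [0.4414, 0.2618, 0.2528]
eef_rot: [-75.9, 90.0, -82.4]
force: [-0.5, 0.5, 0.1]
width: 0.003
t 19.2 grasp [0.4414 0.2618 0.1878] psi 83.42066795317349 toolx [ 0.     -0.0001 -1.    ] F [-0.5104  0.4511  0.071 ] w 0.003191723703768173 j [ 25.5  19.8 103.   -0.   57.3 -57.9]
shift mm (old axes) [135.8492   0.1618  -0.5837] (after turn) [135.8492   0.1643  -0.5831] turn rad -0.00417713222265975
```

View pics/s4.png

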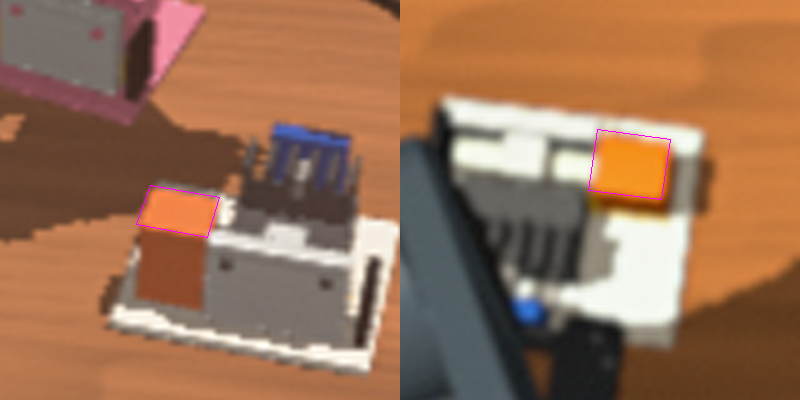

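The spacer sits where predicted: the grip top matches the outline at (180,210) in the left panel, butted against the end of the backplate. Next I'll descend in front of the pad.

```bash
python3 -m inch '12 0 0 -0.004;26 0 0 0;30 0 0 0;30 0 0 0;24 0 0 0;11 0 0 0;3 0 0 0;0 0 0 0'; python3 -m inch '0 0 5 0;0 0 8 0;0 0 8 0;0 0 5 0;0 0 3 0;0 0 2 0;0 0 1 0;0 0 0 0'
python3 plan.py .4926 .2562 .052 83.66
```

```text
t: 20.1
ee_pos: [0.4409, 0.2622, 0.1172]
eef_rot: [32.6, 90.0, 26.4]
force: [-0.3, -0.2, -0.6]
width: 0.011
t: 20.9
ee_pos: [0.4725, 0.2587, 0.117]
eef_rot: [-141.6, 90.0, -147.7]
force: [-0.0, -0.1, 0.5]
width: 0.004
t 20.9 grasp [0.4725 0.2587 0.052 ] psi 83.82386697402643 toolx [-0.0001 -0.0001 -1.    ] F [-0.0445 -0.0849  0.4853] w 0.00448443448033791 j [ 23.7  34.1 103.8  -0.   42.2 -60.1]
shift mm (old axes) [-0.0098 -0.2946 20.2678] (after turn) [-0.0098 -0.2366 20.2685] turn rad 0.0028600182320412918
```

```bash
for a in 1; do python3 -m inch '0 0 2 0;0 0 3 0;0 0 3 0;0 0 2 0;0 0 0 0'; python3 -m inch '0 0 2 0;0 0 2 0;0 0 2 0;0 0 2 0;0 0 0 0';python3 -m inch '0 0 1.5 0;0 0 1.5 0;0 0 1 0;0 0 0 0';python3 -m inch '0 0 1 0;0 0 1 0;0 0 0 0'; done; python3 plan.py
```

```text
t: 21.4
ee_pos: [0.4828, 0.2576, 0.117]
eef_rot: [31.1, 90.0, 24.9]
force: [-0.6, -1.0, -0.1]
width: 0.005
t: 21.9
ee_pos: [0.4906, 0.2567, 0.117]
eef_rot: [14.1, 90.0, 7.9]
force: [-0.3, -0.2, 0.5]
width: 0.009
t: 22.3
ee_pos: [0.4945, 0.2563, 0.117]
eef_rot: [-0.5, 90.0, -6.7]
force: [-0.2, -0.5, -0.7]
width: 0.002
t: 22.6
ee_pos: [0.4964, 0.2561, 0.117]
eef_rot: [-166.1, 90.0, -172.2]
force: [-2.3, 1.7, 1.1]
width: 0.007
t 22.6 grasp [0.4963 0.2561 0.052 ] psi 83.82173179418261 toolx [-0.0003 -0.     -1.    ] F [-2.2766  1.6775  1.1159] w 0.006635845236322448 j [ 22.5  35.6 100.7   0.   43.7 -61.3]
```

```bash
for a in 1; do python3 -m inch '0 0 1 0;0 0 1 0;0 0 0 0';python3 -m inch '0 0 1 0;0 0 1 0;0 0 0 0'; python3 -m inch '0 0 1 0;0 0 1 0;0 0 0 0';python3 -m inch '0 0 1 0;0 0 1 0;0 0 0 0'; done | grep -E "ee_pos|force"
```

```text
ee_pos: [0.4984, 0.2559, 0.117]
force: [-2.0, 0.3, 0.7]
ee_pos: [0.5004, 0.2557, 0.117]
force: [-1.9, 0.5, 0.1]
ee_pos: [0.5023, 0.2554, 0.117]
force: [-4.5, 1.2, 1.6]
ee_pos: [0.5042, 0.2552, 0.117]
force: [-5.8, 1.0, 2.9]
```

```bash
for a in 1; do python3 -m inch '0 0 1 0;0 0 1 0;0 0 0 0';python3 -m inch '0 0 1 0;0 0 0.7 0;0 0 0 0';python3 -m inch '0 0 0 0;0 0 0 0;0 0 0 0;0 0 0 0'; done | grep -E "t:|ee_pos|force"
python3 - <<'E'
from h import *
im={c:arm.camera(c) for c in("scene","top")};J=(.5701,.2476,-.1107);o=[]
for c,(u,v) in(("scene",(320,205)),("top",(230,180))):
    b=cv2.resize(im[c],None,fx=5,fy=5,interpolation=cv2.INTER_CUBIC)
    for s in rect(23-17,23+17,-80,-40,66):
        q=proj(c,W(J,s))*5+2;cv2.line(b,*[tuple(int(x) for x in w) for w in q],(255,0,255),1)
    o.append(b[v*5:v*5+400,u*5:u*5+400])
cv2.imwrite("pics/s5.png",np.hstack(o)[:,:,::-1])
for cs in(("top",),("scene",)):
    print(cs,fit({c:im[c] for c in cs},{c:[(tuple(np.add(a,(0,0,8))),tuple(np.add(b,(0,0,8)))) for a,b in SP[:4]] for c in cs},(*W(J,[(22,0,0)])[0,:2],-.1107),reach=(3,1.5)),W(J,[(23,0,0)]))
E
```

```text
t: 24.1
ee_pos: [0.506, 0.255, 0.117]
eef_rot: [-163.7, 89.9, -169.8]
force: [-7.2, 1.5, 4.5]
t: 24.4
ee_pos: [0.5075, 0.2549, 0.117]
eef_rot: [-165.6, 89.9, -171.8]
force: [-8.3, 0.6, 5.3]
t: 24.8
ee_pos: [0.5074, 0.2549, 0.117]
eef_rot: [-162.7, 89.9, -168.9]
force: [-7.3, 0.9, 4.2]
('top',) (array([0.5869, 0.243 , 0.0236]), 41, np.float64(0.5327916005773369)) [[0.593  0.2451 0.    ]]
('scene',) (array([ 0.5946,  0.2463, -0.1146]), 45, np.float64(0.2373972057506055)) [[0.593  0.2451 0.    ]]
```

View pics/s5.png

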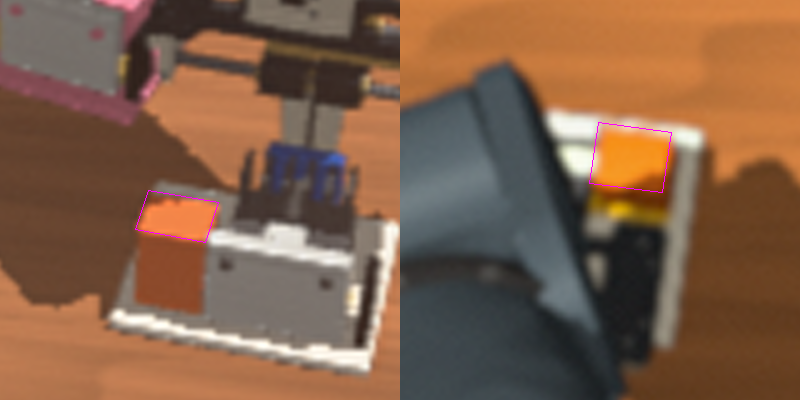

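```bash
for a in 1; do python3 -m inch '0 0 1 0;0 0 1 0;0 0 0 0';python3 -m inch '0 0 0.5 0;0 0 0 0;0 0 0 0;0 0 0 0;0 0 0 0'; done | grep -E "t:|ee_pos|force"; python3 plan.py
```

```text
t: 25.2
ee_pos: [0.5093, 0.2547, 0.117]
eef_rot: [-163.7, 89.9, -169.8]
force: [-9.9, -0.4, 6.0]
t: 25.7
ee_pos: [0.5097, 0.2546, 0.117]
eef_rot: [-164.0, 89.9, -170.1]
force: [-10.7, 0.4, 6.1]
t 25.7 grasp [0.5095 0.2546 0.052 ] psi 83.82328024257073 toolx [-0.0023 -0.0004 -1.    ] F [-10.7307   0.3785   6.1013] w 0.005727208453406132 j [ 21.9  36.5  98.9   0.   44.8 -62. ]
```

```bash
python3 -c "
from workcell import arm
print(arm.state()['force'],arm.sign_off())"
```

```text
the job is handed in; nothing more can be done
[-10.73073626   0.37846743   6.10125267] None
```

The job is done and handed in at about 26 s of the 61 s allowed. The spacer is in the wide jig's gap and released, and the arm is still holding the blue pad pushed in.

- **Insertion:** I slid the spacer upright under the bridge until its shoulders met the end of the backplate, within 1 mm of where I expected. I then lowered it to the gap floor and let go. A picture afterwards showed the grip where predicted.
- **Pressing:** The pad first moved the heatsink at about 2 N. After that the force rose by about 0.75 N per mm, close to the stated spring rate. It ended at about 10.7 N, which I estimate as 9–10 mm of the 12 mm travel.
- **Flush check:** With the pad pressed about 7 mm, the scene camera put the spacer parallel to the jig within about 0.3° and within 2 mm of its home position.
- **Disagreement:** The top camera's fit of the pressed spacer did not agree (about 6 mm and 8° off). The arm hid most of the jig in that view, so I disregarded it. I took no picture after the last 2.5 mm of push.
- **Other things:** I didn't touch the other jig or anything else on the bench on purpose, and no unexpected contact forces showed up in the readings.

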